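# Wind the boot dryer's timer to its stop and back to the mark

### The job

Set the boot dryer: turn the inner timer knob (the upright bar) clockwise until you feel it come up firmly against its stop, hold it pressed there for about a second, then turn it back until its pointer lines up with the long mark on the housing, and let go. The outer heat ring around it must stay where it is set, and it will be dragged round if the knob is forced past its stop. Leave the other things on the bench where they lie.

Things in the scene. Friction and masses are not known exactly. Their poses are not given: they have to be found in the camera images.
- dryer: grey boot dryer, fixed: housing 240 x 320 mm (its x, y), top face 90 mm above the bench, origin at the centre of its underside, z up. The two concentric knobs stand on the top face at x = -55, y = 0 mm, axis vertical. Two upright air posts, 48 mm in diameter (feet 68 mm), rise 108 mm above the top face at x = 70, y = 115 and -115 mm.
- timer: inner knob, black: round foot 46 mm in diameter, its top 20 mm above the dryer's top face; on it a bar grip 44 mm long (its x), 14 mm thick (its y), rising to 50 mm above the top face. Origin on the turning axis, level with the top face, z up; +x is where the pointer points. Turns about z with 0.05 N m of friction, stays where left. Starts 0.18 to 0.36 rad anticlockwise of the mark.
- pointer (a point): tip of the inner knob's pointer, a nose 6 mm wide that juts from one end of the bar over the ring; 34 mm from the axis, 24 mm above the dryer's top face
- mark (a point): where the pointer tip must finally stand, seen from above: fixed to the dryer, 34 mm from the axis, 2 mm above the top face. The long mark is a flat black rib 5 mm wide from 46 to 66 mm from the axis, towards the dryer's +x; the six short ticks beside it, 20 degrees apart, mean nothing here.
- heat_ring: outer knob, aluminium, round the foot of the inner one: 72 mm in diameter, top 12 mm above the dryer's top face, origin on the axis at the level of the top face, z up. Turns about z, held by 0.45 N m of friction; it carries the inner knob's stop. It must stay as it is.
- ring_tab (a point): small tab on the rim of the outer ring, 38 mm from the axis, 6 mm above the dryer's top face: shows the ring's setting
- flashlight: yellow flashlight lying along its x, 155 mm long, head 52 mm in diameter, origin under its middle; leave alone
- canister: green screw-top aluminium canister, 72 mm in diameter, 122 mm high, upright, origin under its centre; leave alone
- tackle_box: grey closed tackle box 136 x 226 mm, 117 mm high with its handle, origin under its centre; leave alone
- keyring: steel ring 36 mm in diameter with three flat keys, 67 mm from the ring's centre (its origin) to the key tips, 4 mm thick; leave alone
- stop_axis (a point): point on the knobs' axis, 20 mm above the dryer's top face. The inner knob's stop, inside and unseen, is met 0.38 to 1.12 rad clockwise (from above) past the mark, elsewhere each time. There the twist rises steeply above that of free turning: 0.2 to 0.35 N m of rise is firmly home, under 0.14 is not firm, at 0.45 the outer ring is dragged round.

How it is judged (in metres and radians):
On the way, in this order (a step that is already met when the one before it is completed fails the run):
1. the inner knob is held firmly against its stop (more than 7 N on the stop inside, 20 mm from the axis: 0.14 N m) (contact force between timer and heat_ring above 7 N), for 0.3 s.
2. the pointer is turned back to the long mark (horizontal distance between pointer and mark below 0.004 m), for 0.2 s.
At the end, for the whole second after the job is handed in: the pointer tip rests within 4 mm (0.12 rad) of the long mark's line, after the knob was held firmly against its stop, and the outer ring's tab is within 2 mm (0.05 rad) of where it was (horizontal distance between pointer and mark below 0.004 m and angular speed of timer below 0.05 rad/s and distance of ring_tab from where it was at the start of the episode below 0.002 m); the robot touches nothing.
It fails at once if the outer ring is turned: its tab moves more than 2 mm (distance of ring_tab from where it was at the start of the episode above 0.002 m).
It fails at once if a bystander is shifted by more than 20 mm (distance of any of flashlight, canister, tackle_box, keyring from where it was at the start of the episode above 0.02 m).
It also fails if it takes over 61 s, if anything falls off the work surface, if the arm or the gripper's body presses on something with over 40 N, if the wrist force passes 120 N, or if a joint passes its speed limit or range.

### The arm

A 6-joint arm with a two-finger parallel gripper is mounted at the origin on the work surface. World frame = base frame: x ahead of the robot, y to its left, z up, the work surface at z = 0. Lengths are in m, angles in degrees, forces in N, time in s.
With the tool pointing down it reaches from about 0.35 to 0.875 m from the base axis. Payload 4.2 kg.
Tool frame: the origin (TCP) lies midway between the tips of the shut fingers; the grasp point (between the pads) lies 19 mm behind it; z points along the fingers, y is the direction in which the jaws open and shut (so a half turn about z gives the same grasp; the last joint's range is limited). The gripper opens to 87 mm and grips with 3 to 60 N. Pads are 19 mm wide; open, the fingers measure 117 mm over their backs; the gripper's body (75 mm by 190 mm) begins 51 mm behind the grasp point.
Start: joints at [-54.912, 22.042, 0.453, 0, -68.411, -14.817], TCP at [0.217, -0.586, 0.223] pointing down, gripper open.
Joint ranges: [-179.83, 179.83], [-69.29, 118.12], [-61.27, 80.66], [-181.25, 117.63], [-171.15, -9.14], [-177.46, 177.46]. Speed limits (degrees/s): [159.86, 159.86, 180, 180, 180, 180].

### API

Orientations are given as a 3x3 rotation matrix whose columns are the frame's x, y, z axes.
In Python, from station import sense, capture, calibration, finish_job gives the robot as it stands.
- The arm moves only by the tool carry_out, never from a script. Its argument "commands" is one flat list of numbers, 6 for each row, row after row: the shift along the tool's x, y, z in mm, then the turn, a rotation vector about the tool's x, y, z in rad. A call has 1 to 5 rows; each row shifts and turns the pose as measured when the row begins, along the tool's axes as they then stand; what a row does not reach is not made up. A row lasts 1/8 s, in which the tool goes at most 62.5 mm and 10.7 degrees, less where a joint would pass 70% of its speed; a pose out of reach is approached as far as the arm can. A call is refused whole if a number of a shift passes 62.5 or a number of a turn 0.188, either way. A call with a gripper value outside its range is refused whole. "grip" is the finger opening in mm, from 0 to 87, set as the call begins (left out, the last holds). The fingers move at their own pace and stop on an object; the grip force is fixed at half the most. Time passes only in rows, so rows that do not move let the fingers close. It gives the time, the measured TCP pose, the force and the opening at its end, in the units of the state.
- sense(): the state, without advancing time (a new reading comes with each control period).
- capture(name): name is "scene" or "top" or "wrist"; returns the picture (420x560x3 uint8, red, green, blue); there is no depth.
- calibration(name): a dict with "fx", "fy", "cx", "cy" (pixels), "dist" ([k1, k2, p1, p2, k3] as OpenCV has them; the pictures are not rectified), "rvec" (rotation vector, rad) and "tvec" (3), from world to camera coordinates, as OpenCV has them. Camera axes: x right, y down, z forward; pixel columns grow to the right and rows downward; lengths in m; the calibration is good to about 2 mm. A picture is of the moment at which its call begins: read the wrist's pose just before it. calibration takes no time and is no camera call; for the wrist camera it gives the pose at the moment of the call.
- finish_job(): hands the job in, once; it reports no verdict.
The state is a dict: "time_s": time; "joints": joint angles; "joint_velocities": joint speeds; "effort": joint torques, N m; "tcp_pos": TCP position; "ee_rot": TCP orientation; "wrist_force": force on the tool from outside, world axes, zero at the start; "moment": the same for the moment, N m; "gripper_width": opening from 0.0 (shut) to 1.0 (fully open).
Only numpy, scipy, OpenCV 4.12 (cv2) and the standard library are available. Lean on these libraries where they do the work, as an engineer would, in place of code of your own. Each camera call takes 0.05 s, during which the arm holds its last target.

## Working session

There is one attempt and no reset: what is moved stays moved. The work goes in short steps, Python scripts to look and compute and a tool call to move; the robot and the scene stay as the last step left them, time stands still between calls to the robot, and variables do not carry over. Pictures are saved under pics/ and viewed, and the job is handed in when it is done.

Besides the shell and the picture viewer there is one more tool, called after "Request:" by a JSON object that holds its "op" and its "data". carry_out: Moves the arm, as the interface text tells. Its arguments: {"type":"object","properties":{"commands":{"type":"array"},"grip":{"type":"number"}},"required":["commands"]}

```bash
mkdir -p pics; ls
python3 - <<'E'
from station import *
import cv2
s=sense();print(s)
for n in("scene","top","wrist"):
    c=calibration(n);print(n,c)
    cv2.imwrite(f"pics/{n}0.png",capture(n)[:,:,::-1])
E
```

```text
pics
{'time_s': 0.0, 'joints': array([-5.49103858e+01,  2.20893252e+01,  3.81013773e-01, -2.83622782e-02,
       -6.84096245e+01, -1.48167736e+01]), 'joint_velocities': array([-0.03531625,  0.01775691, -0.03763876,  0.0483995 ,  0.00508701,
       -0.09474606]), 'effort': array([-4.22237745e-04, -3.90666676e+01,  1.87402904e+01,  4.21997800e+00,
        1.09535680e-02, -1.87632600e-04]), 'tcp_pos': array([ 0.21637488, -0.58572575,  0.22148477]), 'ee_rot': array([[-9.38116513e-01, -3.46318867e-01, -8.06613396e-04],
       [-3.46319797e-01,  9.38114492e-01,  1.94883027e-03],
       [ 8.17790245e-05,  2.10757605e-03, -9.99997776e-01]]), 'wrist_force': array([-0.192353  , -0.58334782, -0.50745628]), 'moment': array([-0.02336241,  0.02974538,  0.03165459]), 'gripper_width': 0.9977849596830122}
scene {'fx': 539.0660428054821, 'fy': 539.0660428054821, 'cx': 287.6724952766796, 'cy': 210.43732931107942, 'dist': array([-0.19038089,  0.        ,  0.        ,  0.        ,  0.        ]), 'rvec': array([ 2.35074243,  0.64398788, -0.23462754]), 'tvec': array([-0.44313202, -0.12488543,  1.8837143 ])}
top {'fx': 497.3594114391236, 'fy': 497.3594114391236, 'cx': 279.03433912391375, 'cy': 212.70372232588156, 'dist': array([0.0127645, 0.       , 0.       , 0.       , 0.       ]), 'rvec': array([ 2.21757555, -2.17507252,  0.08228007]), 'tvec': array([-0.04273724,  0.51713182,  1.34327359])}
wrist {'fx': 341.9493623476273, 'fy': 341.9493623476273, 'cx': 278.8231891587051, 'cy': 205.08467845917357, 'dist': array([-0.04359164,  0.        ,  0.        ,  0.        ,  0.        ]), 'rvec': array([-1.70709272, -2.45372893, -0.3009536 ]), 'tvec': array([ 0.62512225, -0.02837873,  0.38871826])}
```

View pics/scene0.png

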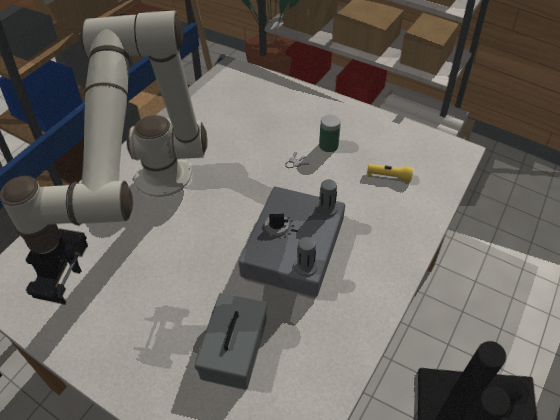

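View pics/top0.png

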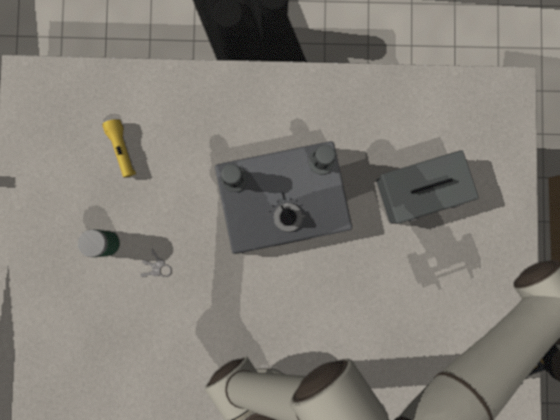

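Run:
```python
import cv2
a=cv2.imread('pics/top0.png'); print(a.shape)
```

```text
(420, 560, 3)
```

Top view: the dryer's top face spans roughly (218,166), (333,143), (351,229) and (234,252), with the knob at about (288,215). The tackle box is to the right, and the canister, keys and flashlight to the left. I'll zoom in next.

Run:
```python
import cv2
a=cv2.imread('pics/top0.png')[125:275,200:370]
cv2.imwrite('pics/t0z.png',cv2.resize(cv2.convertScaleAbs(a,alpha=1.8),None,fx=4,fy=4,interpolation=cv2.INTER_CUBIC))
a=cv2.imread('pics/scene0.png')[175:305,230:360]
cv2.imwrite('pics/s0z.png',cv2.resize(cv2.convertScaleAbs(a,alpha=1.8),None,fx=4.5,fy=4.5,interpolation=cv2.INTER_CUBIC))
```

```text
(no output)
```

View pics/t0z.png

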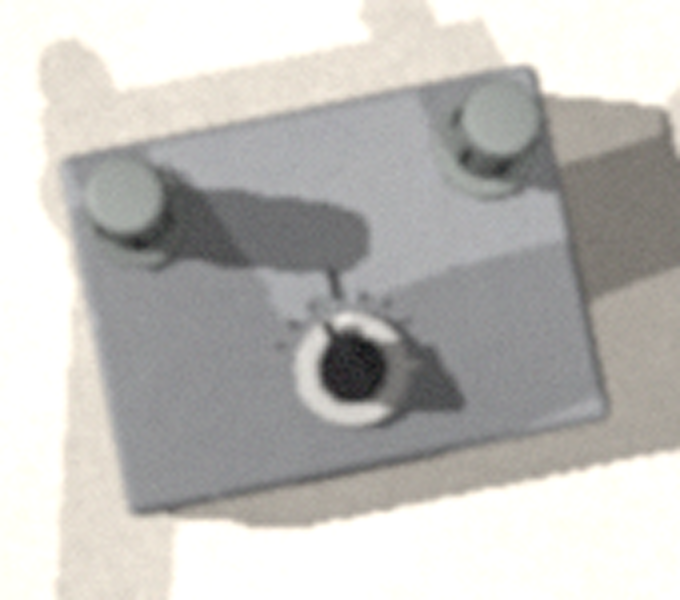

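View pics/s0z.png

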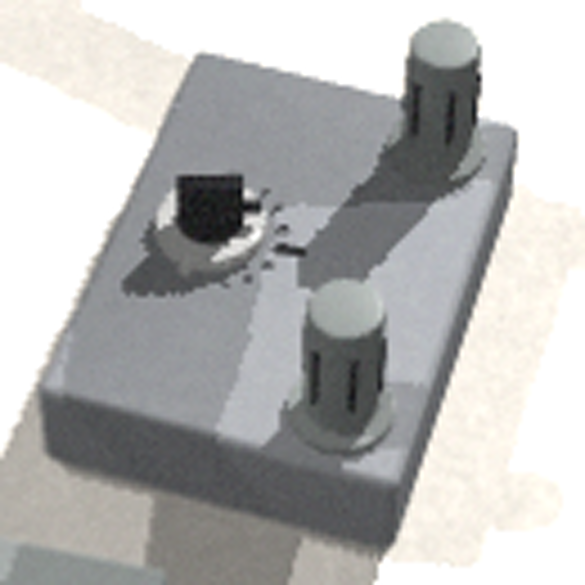

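The zooms show the top-face corners at TL (65,158), TR (537,68), BR (607,412) and BL (133,512). The long mark runs from (337,293) to (332,270), and the pointer nose is near (325,325). Now I fit the dryer pose.

```bash
cat > h.py <<'E'
import numpy as np,cv2
from station import *
def K(c): return np.array([[c['fx'],0,c['cx']],[0,c['fy'],c['cy']],[0,0,1.]])
def unproj(c,uv,z):
    uv=np.array(uv,float).reshape(-1,1,2)
    n=cv2.undistortPoints(uv,K(c),c['dist']).reshape(-1,2)
    R=cv2.Rodrigues(c['rvec'])[0];o=-R.T@c['tvec']
    d=np.c_[n,np.ones(len(n))]@R
    return o+d*((z-o[2])/d[:,2])[:,None]
def proj(c,P): return cv2.projectPoints(np.array(P,float).reshape(-1,3),c['rvec'],c['tvec'],K(c),c['dist'])[0].reshape(-1,2)
def rigid2(A,B):
    A=np.array(A);B=np.array(B)[:,:2];a=A.mean(0);b=B.mean(0);X=A-a;Y=B-b
    th=np.arctan2((X[:,0]*Y[:,1]-X[:,1]*Y[:,0]).sum(),(X*Y).sum())
    R=np.array([[np.cos(th),-np.sin(th)],[np.sin(th),np.cos(th)]])
    t=b-R@a;return th,t,R,B-(A@R.T+t)
E
python3 - <<'E'
from h import *
c=calibration('top')
P=np.array([[65,158],[537,68],[607,412],[133,512]])/4+[200-.4,125-.4]
W=unproj(c,P,.09);print(W)
th,t,R,res=rigid2([[.12,.16],[.12,-.16],[-.12,-.16],[-.12,.16]],W);print(np.degrees(th),t,res)
print('axis',R@[-.055,0]+t)
q=lambda u:np.array(u)/4+[199.6,124.6]
print('ring c',unproj(c,q([354,368]),.102),'bar top',unproj(c,q([353,366]),.14))
print('mark',unproj(c,[q([337,293]),q([332,270])],.092)-0,R@[-.055+.046,0]+t,R@[-.055+.066,0]+t)
print('pointer',unproj(c,q([322,322]),.114))
c=calibration('scene')
P=np.array([[200,55],[517,127],[400,487],[45,395]])/4.5+[230-.4,175-.4]
W=unproj(c,P,.09)
th,t,R,res=rigid2([[-.12,.16],[.12,.16],[.12,-.16],[-.12,-.16]],W);print(np.degrees(th),t,res)
print('axis',R@[-.055,0]+t)
E
```

```text
[[ 0.63639577  0.1345474   0.09      ]
 [ 0.70207295 -0.17136342  0.09      ]
 [ 0.47842587 -0.21940063  0.09      ]
 [ 0.40830751  0.08486848  0.09      ]]
12.425081005104888 [ 0.55630053 -0.04283704] [[-0.00266808 -0.00468761]
 [-0.00584301  0.00190659]
 [ 0.00488867  0.00550846]
 [ 0.00362242 -0.00272745]]
axis [ 0.50258873 -0.054671  ]
ring c [[ 0.50301928 -0.05503497  0.102     ]] bar top [[ 0.50218313 -0.05321281  0.14      ]]
mark [[ 0.55189233 -0.0434892   0.092     ]
 [ 0.56675832 -0.03998081  0.092     ]] [ 0.54751132 -0.04477351] [ 0.56704289 -0.04047025]
pointer [[ 0.53120077 -0.03382791  0.114     ]]
13.289260481373445 [ 0.56401844 -0.04446936] [[ 0.00556842 -0.00352011]
 [-0.00316703 -0.00472704]
 [-0.00501134  0.00340002]
 [ 0.00260994  0.00484713]]
axis [ 0.51049123 -0.05711206]
```

Request:
{"op": "carry_out", "data": {"commands": [-40,36,-15,0,0,0,-40,36,-15,0,0,0,-40,36,-10,0,0,0,-40,36,0,0,0,0,-40,36,0,0,0,0]}}

```text
time_s: 0.78
tcp_pos: [0.3437, -0.3436, 0.2601]
ee_rot: [[-0.941, -0.339, -0.003], [-0.339, 0.941, 0.006], [0.001, 0.006, -1.0]]
wrist_force: [0.5, 0.4, -0.6]
gripper_width: 1.003
```

Run:
```python
from h import *
s=sense();print(s['time_s'],s['joints'],s['tcp_pos'],s['ee_rot'],s['moment'])
c=calibration('wrist');R=cv2.Rodrigues(c['rvec'])[0];o=-R.T@c['tvec']
print('cam in tool',s['ee_rot'].T@(o-s['tcp_pos']),'axes in tool\n',s['ee_rot'].T@R.T)
```

```text
0.775 [-25.93604114   6.9647911  -14.47086147  -0.22831225 -68.85634782
 -44.14613746] [ 0.34367424 -0.34357569  0.26013352] [[-9.40672801e-01 -3.39302149e-01 -2.95513353e-03]
 [-3.39313851e-01  9.40656731e-01  5.57000436e-03]
 [ 8.89851798e-04  6.24226935e-03 -9.99980121e-01]] [-0.06092042 -0.07570865 -0.01658051]
cam in tool [ 0.06510592 -0.00102882 -0.16161525] axes in tool
 [[ 1.65780737e-03 -9.70592527e-01 -2.40722658e-01]
 [ 9.99998528e-01  1.71554289e-03 -3.02762788e-05]
 [ 4.42355975e-04 -2.40722254e-01  9.70593942e-01]]
```

Request:
{"op": "carry_out", "data": {"commands": [-44,39,0,0,0,0,-44,39,0,0,0,0,-44,39,0,0,0,0,-44,39,0,0,0,0,-30,22,0,0,0,0]}}

```text
time_s: 1.4
tcp_pos: [0.4795, -0.0967, 0.2613]
ee_rot: [[-0.94, -0.341, -0.002], [-0.341, 0.94, 0.006], [-0.0, 0.006, -1.0]]
wrist_force: [0.2, -0.4, 0.3]
gripper_width: 0.999
```

Run:
```python
from h import *
s=sense();print(s['time_s'],s['joints'],s['tcp_pos'],s['moment'],s['joint_velocities'])
c=calibration('wrist')
a=capture('wrist')[:,:,::-1]
cv2.imwrite('pics/w1.png',cv2.resize(cv2.convertScaleAbs(a,alpha=1.6),(800,600)))
np.savez('w1.npz',a=a,**c)
print(proj(c,[[.503,-.055,.102],[.505,-.055,.14],[.5518,-.044,.092],[.567,-.04,.092]]))
```

```text
1.4 [  7.43816161   7.15157964 -14.03184087  -0.3680227  -68.86806831
 -77.37861586] [ 0.47953426 -0.09669568  0.26127234] [-0.10748766 -0.0723429  -0.04016743] [ 29.4320168   10.70857487  12.38065598   0.13878514  -1.74836676
 -29.9073448 ]
[[310.59336552 226.48586397]
 [313.90207645 241.61000855]
 [302.50064906 268.82708463]
 [300.87289017 282.45489787]]
```

View pics/w1.png

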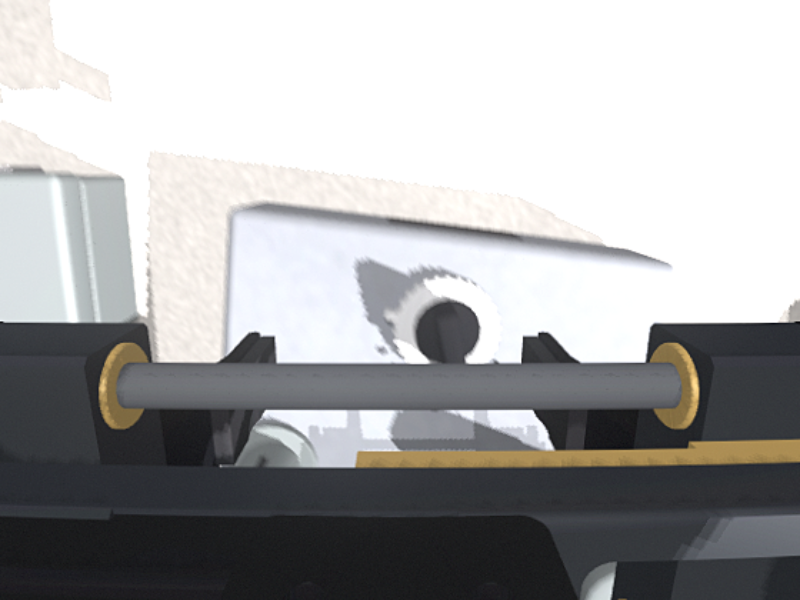

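The wrist view shows the knob at about (448,330) in the scaled image, with the fingers hiding the mark. I'll shift so both are visible.

Request:
{"op": "carry_out", "data": {"commands": [-40,15,0,0,0,0,-35,10,0,0,0,0,0,0,0,0,0,0,0,0,0,0,0,0]}}

```text
time_s: 1.95
tcp_pos: [0.5447, -0.0424, 0.2599]
ee_rot: [[-0.939, -0.345, -0.003], [-0.345, 0.939, 0.006], [0.001, 0.007, -1.0]]
wrist_force: [-0.6, -0.0, -0.0]
gripper_width: 1.002
```

Run:
```python
from h import *
s=sense();print(s['time_s'],s['joints'],s['tcp_pos'],s['moment'])
c=calibration('wrist')
a=capture('wrist')[:,:,::-1]
b=a[60:270,160:440]
cv2.imwrite('pics/w2.png',cv2.resize(b,(800,600),interpolation=cv2.INTER_CUBIC))
cv2.imwrite('w2.png',a);np.savez('w2.npz',**c)
```

```text
1.95 [ 12.32205774  13.02819254  -6.85444068  -0.42349198 -70.2118599
 -81.99081627] [ 0.54469449 -0.04239964  0.25994229] [-0.06656097 -0.00205728 -0.00279014]
```

View pics/w2.png

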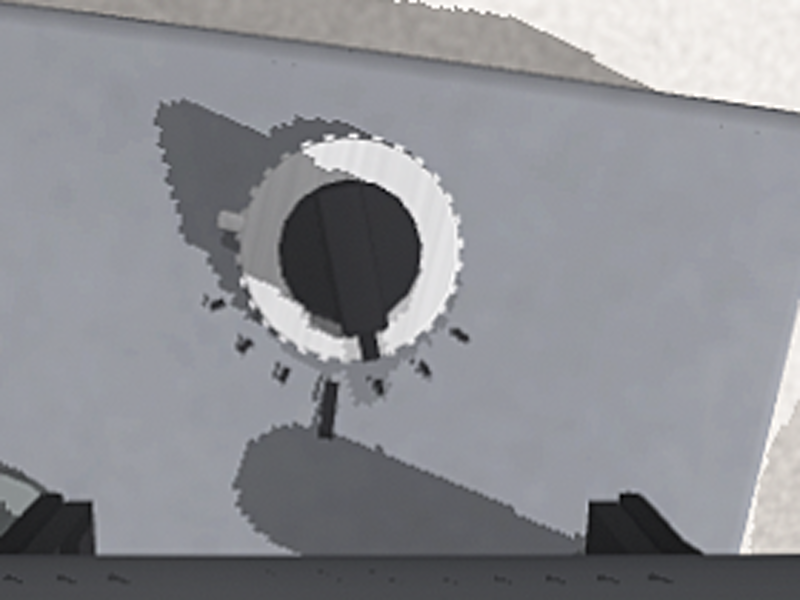

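The wrist view is clear. In zoom pixels the black foot disc is centred at (350,251), the pointer tip is at (370,358), the mark runs (330,383) to (325,437), and the ring tab is at (229,220).

Run:
```python
from h import *
c=dict(np.load('w2.npz'))
q=lambda u:np.array(u,float)/(800/280)+[159.7,59.7]
ax=unproj(c,q([350,251]),.11)[0];print('foot',ax)
print('foot l/r',unproj(c,[q([280,251]),q([421,251])],.11))
r=unproj(c,[q([240,248]),q([462,248])],.102);print('ring mid',r.mean(0),np.linalg.norm(r[0]-r[1]))
m=unproj(c,[q([330,383]),q([325,437])],.092);print('mark',m)
p=unproj(c,q([370,358]),.114)[0];print('ptr',p)
t=unproj(c,q([229,220]),.1)[0];print('tab',t,np.linalg.norm(t-ax))
an=lambda v:np.degrees(np.arctan2(v[1],v[0]))
print('r mark',[np.linalg.norm((x-ax)[:2]) for x in m],'r ptr',np.linalg.norm((p-ax)[:2]))
print('angles mark',[an(x-ax) for x in m],an(m[1]-m[0]),'ptr',an(p-ax))
# bar edges top z=.14 
b=unproj(c,[q([318,197]),q([354,190]),q([343,338]),q([387,325])],.14);print(b, an(b[2]-b[0]),an(b[3]-b[1]),b.mean(0))
```

```text
foot [ 0.50482702 -0.05388286  0.11      ]
foot l/r [[ 0.51247177 -0.07462202  0.11      ]
 [ 0.49704212 -0.03283187  0.11      ]]
ring mid [ 0.50429602 -0.05356216  0.102     ] 0.07191409124279662
mark [[ 0.55062664 -0.04388155  0.092     ]
 [ 0.56933184 -0.03888272  0.092     ]]
ptr [ 0.53411962 -0.03622319  0.114     ]
tab [ 0.50968719 -0.09368264  0.1       ] 0.041323643312590704
r mark [np.float64(0.04687890262898916), np.float64(0.06622595204152551)] r ptr 0.03420410000538699
angles mark [np.float64(12.318375159759416), np.float64(13.091070651622497)] 14.962217160160742 ptr 31.084572514016667
[[ 0.49183666 -0.06886242  0.14      ]
 [ 0.48650938 -0.06001611  0.14      ]
 [ 0.52710394 -0.04828627  0.14      ]
 [ 0.51910246 -0.03761747  0.14      ]] 30.260759006841933 34.497651181689804 [ 0.50613811 -0.05369557  0.14      ]
```

Request:
{"op": "carry_out", "data": {"commands": [41,3,0,0,0,0,0,0,30,0,0,-0.1,0,0,20,0,0,-0.09,0,0,0,0,0,0]}}

```text
time_s: 2.5
tcp_pos: [0.5012, -0.0566, 0.2103]
ee_rot: [[-0.856, -0.517, -0.001], [-0.517, 0.856, 0.007], [-0.003, 0.006, -1.0]]
wrist_force: [1.0, 0.6, 0.2]
gripper_width: 1.001
```

```bash
cat > st.py <<'E'
from h import *
s=sense();R=s['ee_rot'];ax=np.array([.5046,-.0537,0])
print(s['time_s'],'j6',s['joints'][5].round(1),'tcp',s['tcp_pos'].round(4),'yaw',np.degrees(np.arctan2(R[1,0],R[0,0])).round(2),'off(tool mm)',(R.T@(ax-s['tcp_pos'])*1000).round(1),'tilt',R[:2,2].round(4),'F',s['wrist_force'].round(2),'M',s['moment'].round(3),'g',s['gripper_width']*87)
E
python3 st.py
```

```text
2.5 j6 -70.4 tcp [ 0.5012 -0.0566  0.2103] yaw -148.88 off(tool mm) [ -3.8  -0.6 210.3] tilt [-0.0006  0.0068] F [1.03 0.6  0.24] M [-0.012  0.04   0.046] g 87.065356640995
```

Request:
{"op": "carry_out", "data": {"commands": [-4,-0.5,30,0,0,0,0,0,35,0,0,0,0,0,28,0,0,0,0,0,0,0,0,0]}}

```text
time_s: 3.0
tcp_pos: [0.5077, -0.0558, 0.1206]
ee_rot: [[-0.86, -0.51, 0.009], [-0.51, 0.86, 0.007], [-0.012, 0.001, -1.0]]
wrist_force: [-0.2, -0.1, 0.5]
gripper_width: 0.999
```

```bash
python3 st.py;python3 - <<'E'
from h import *
a=capture('wrist')[:,:,::-1]
cv2.imwrite('pics/w3.png',cv2.resize(a,(800,600),interpolation=cv2.INTER_CUBIC))
E
```

```text
3.0 j6 -70.9 tcp [ 0.5077 -0.0558  0.1206] yaw -149.32 off(tool mm) [  3.    3.2 120.6] tilt [0.0094 0.0071] F [-0.23 -0.06  0.48] M [-0.005 -0.007 -0.023] g 86.90010653626938
```

View pics/w3.png

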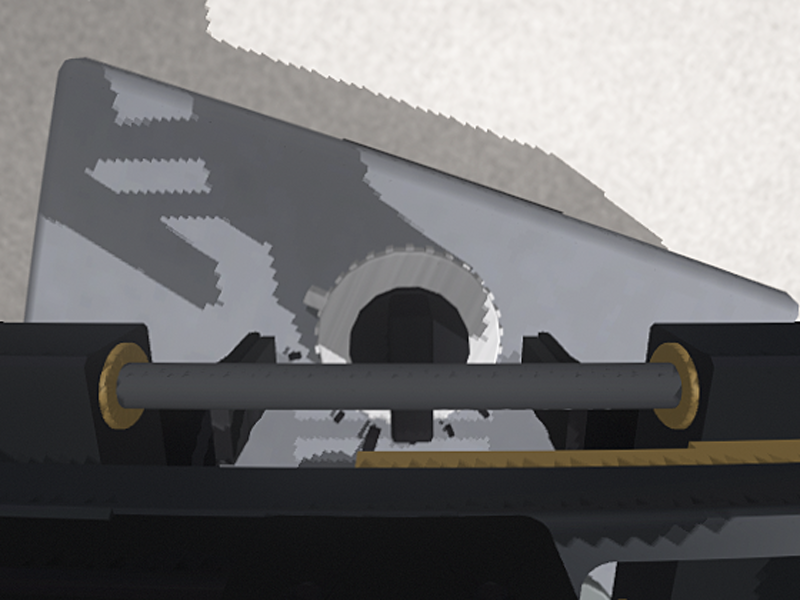

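Request:
{"op": "carry_out", "data": {"commands": [3,3,5,0,0.012,0,0,0,0,0,0,0]}}

```text
time_s: 3.3
tcp_pos: [0.5066, -0.0545, 0.1198]
ee_rot: [[-0.86, -0.51, 0.008], [-0.51, 0.86, 0.001], [-0.007, -0.003, -1.0]]
wrist_force: [0.1, 0.7, 0.1]
gripper_width: 1.002
```

```bash
python3 st.py
```

```text
3.3 j6 -71.5 tcp [ 0.5066 -0.0545  0.1198] yaw -149.32 off(tool mm) [  2.1   2.1 119.8] tilt [0.0075 0.0012] F [0.14 0.7  0.14] M [0.035 0.017 0.055] g 87.15304037344967
```

Request:
{"op": "carry_out", "data": {"commands": [2,2,5,0,0.01,0,2,1,5,0,0,0]}}

```text
time_s: 3.55
tcp_pos: [0.5025, -0.0538, 0.1109]
ee_rot: [[-0.86, -0.51, 0.002], [-0.51, 0.86, -0.004], [0.0, -0.004, -1.0]]
wrist_force: [0.5, 0.9, -0.4]
gripper_width: 1.0
```

```bash
python3 st.py
```

```text
3.55 j6 -72.0 tcp [ 0.5025 -0.0538  0.1109] yaw -149.31 off(tool mm) [ -1.9  -0.6 110.9] tilt [ 0.002  -0.0037] F [ 0.47  0.9  -0.45] M [-0.027  0.027  0.022] g 86.98152439308008
```

Request:
{"op": "carry_out", "data": {"commands": [-1,0,-4,0,0,0,0,0,0,0,0,0]}}

```text
time_s: 3.8
tcp_pos: [0.503, -0.0532, 0.1148]
ee_rot: [[-0.86, -0.511, 0.001], [-0.511, 0.86, -0.004], [0.001, -0.004, -1.0]]
wrist_force: [-0.5, 0.9, -0.1]
gripper_width: 1.002
```

```bash
python3 st.py
```

```text
3.8 j6 -72.0 tcp [ 0.503  -0.0532  0.1148] yaw -149.3 off(tool mm) [ -1.3  -0.8 114.8] tilt [ 0.0011 -0.004 ] F [-0.46  0.85 -0.1 ] M [ 0.02   0.019 -0.043] g 87.20809093162214
```

Good; close the fingers.

Request:
{"op": "carry_out", "data": {"commands": [0,0,0,0,0,0,0,0,0,0,0,0,0,0,0,0,0,0,0,0,0,0,0,0,0,0,0,0,0,0], "grip": 0}}

```text
time_s: 4.42
tcp_pos: [0.5031, -0.0532, 0.1149]
ee_rot: [[-0.86, -0.51, 0.001], [-0.51, 0.86, -0.004], [0.001, -0.004, -1.0]]
wrist_force: [0.3, -0.6, 0.1]
gripper_width: 0.516
```

```bash
python3 st.py
```

```text
4.425 j6 -72.0 tcp [ 0.5031 -0.0532  0.1149] yaw -149.31 off(tool mm) [ -1.2  -0.7 114.9] tilt [ 0.0013 -0.0039] F [ 0.33 -0.64  0.07] M [-0.027  0.041  0.004] g 44.89546172452326
```

Request:
{"op": "carry_out", "data": {"commands": [0,0,0,0,0,0,0,0,0,0,0,0,0,0,0,0,0,0,0,0,0,0,0,0,0,0,0,0,0,0]}}

```text
time_s: 5.05
tcp_pos: [0.5033, -0.0536, 0.115]
ee_rot: [[-0.86, -0.51, 0.002], [-0.51, 0.86, -0.004], [0.001, -0.005, -1.0]]
wrist_force: [0.4, -0.7, 0.1]
gripper_width: 0.158
```

```bash
python3 st.py
```

```text
5.05 j6 -72.0 tcp [ 0.5033 -0.0536  0.115 ] yaw -149.31 off(tool mm) [ -1.2  -0.2 115. ] tilt [ 0.0015 -0.0044] F [ 0.36 -0.7   0.07] M [ 0.07  -0.04   0.017] g 13.764098689401072
```

Request:
{"op": "carry_out", "data": {"commands": [0,0,0,0,0,0.1,0,0,0,0,0,0.1,0,0,0,0,0,0.1]}}

```text
time_s: 5.42
tcp_pos: [0.5031, -0.0531, 0.1149]
ee_rot: [[-0.975, -0.224, 0.001], [-0.224, 0.975, -0.003], [-0.0, -0.004, -1.0]]
wrist_force: [1.2, -0.0, 0.0]
gripper_width: 0.16
```

```bash
cat >> st.py <<'E'
print('eff',s['effort'].round(4),'jv6',s['joint_velocities'][5].round(2))
E
python3 st.py
```

```text
5.425 j6 -89.7 tcp [ 0.5031 -0.0531  0.1149] yaw -167.05 off(tool mm) [ -1.3  -0.5 114.9] tilt [ 0.0012 -0.0034] F [ 1.19 -0.04  0.02] M [ 0.009 -0.007  0.046] g 13.89183971822755
eff [  0.1467 -30.6879  14.9548   3.3088  -0.0933   0.4879] jv6 -46.83
```

Request:
{"op": "carry_out", "data": {"commands": [0,0,0,0,0,0.08,0,0,0,0,0,0.08,0,0,0,0,0,0.08]}}

```text
time_s: 5.8
tcp_pos: [0.503, -0.0527, 0.1149]
ee_rot: [[-1.0, 0.022, 0.001], [0.022, 1.0, -0.003], [-0.001, -0.003, -1.0]]
wrist_force: [0.6, -0.6, -0.3]
gripper_width: 0.159
```

```bash
python3 st.py
```

```text
5.8 j6 -103.9 tcp [ 0.503  -0.0527  0.1149] yaw 178.75 off(tool mm) [ -1.4  -0.6 114.9] tilt [ 0.0013 -0.0028] F [ 0.59 -0.65 -0.28] M [-0.089 -0.055  0.105] g 13.840067496893667
eff [  0.2247 -30.7262  14.9417   3.2475  -0.1254   0.38  ] jv6 -37.44
```

Request:
{"op": "carry_out", "data": {"commands": [0,0,0,0,0,0.03]}}

```text
time_s: 5.92
tcp_pos: [0.503, -0.0526, 0.1149]
ee_rot: [[-0.999, 0.053, 0.001], [0.053, 0.999, -0.003], [-0.001, -0.003, -1.0]]
wrist_force: [-0.3, -1.1, 0.2]
gripper_width: 0.16
```

```bash
python3 st.py
```

```text
5.925 j6 -105.7 tcp [ 0.503  -0.0526  0.1149] yaw 176.98 off(tool mm) [ -1.4  -0.7 114.9] tilt [ 0.0013 -0.0027] F [-0.26 -1.1   0.19] M [-0.21  -0.101  0.068] g 13.913076340588226
eff [  0.412  -30.7756  14.9787   3.1667  -0.1217   0.0402] jv6 -14.2
```

Request:
{"op": "carry_out", "data": {"commands": [0,0,0,0,0,0.03]}}

```text
time_s: 6.05
tcp_pos: [0.503, -0.0526, 0.1149]
ee_rot: [[-0.997, 0.083, 0.001], [0.083, 0.997, -0.003], [-0.002, -0.002, -1.0]]
wrist_force: [0.4, -0.7, -0.2]
gripper_width: 0.159
```

```bash
python3 st.py
```

```text
6.05 j6 -107.5 tcp [ 0.503  -0.0526  0.1149] yaw 175.22 off(tool mm) [ -1.5  -0.7 114.9] tilt [ 0.0013 -0.0026] F [ 0.39 -0.7  -0.16] M [-0.13  -0.126  0.08 ] g 13.86891060048673
eff [  0.2953 -30.7403  14.9491   3.2155  -0.1268   0.1124] jv6 -14.24
```

Request:
{"op": "carry_out", "data": {"commands": [0,0,0,0,0,0.025]}}

```text
time_s: 6.18
tcp_pos: [0.5031, -0.0525, 0.1149]
ee_rot: [[-0.994, 0.109, 0.001], [0.109, 0.994, -0.002], [-0.002, -0.002, -1.0]]
wrist_force: [0.6, -0.5, -0.0]
gripper_width: 0.16
```

```bash
python3 st.py
```

```text
6.175 j6 -109.0 tcp [ 0.5031 -0.0525  0.1149] yaw 173.72 off(tool mm) [ -1.5  -0.7 114.9] tilt [ 0.0014 -0.0025] F [ 0.58 -0.46 -0.04] M [-0.171 -0.106  0.047] g 13.93887872617239
eff [  0.2432 -30.7285  14.9411   3.2345  -0.1274   0.0817] jv6 -11.78
```

Request:
{"op": "carry_out", "data": {"commands": [0,0,0,0,0,0.02,0,0,0,0,0,0.02]}}

```text
time_s: 6.42
tcp_pos: [0.503, -0.0525, 0.115]
ee_rot: [[-0.988, 0.151, 0.001], [0.151, 0.988, -0.002], [-0.002, -0.002, -1.0]]
wrist_force: [0.5, 0.1, -0.1]
gripper_width: 0.158
```

```bash
python3 st.py
```

```text
6.425 j6 -111.4 tcp [ 0.503  -0.0525  0.115 ] yaw 171.29 off(tool mm) [ -1.5  -0.7 115. ] tilt [ 0.0015 -0.0024] F [ 0.45  0.07 -0.11] M [-0.14  -0.025  0.054] g 13.77984217459179
eff [  0.179  -30.7213  14.9304   3.2568  -0.1314   0.062 ] jv6 -9.6
```

Request:
{"op": "carry_out", "data": {"commands": [0,0,0,0,0,0.02,0,0,0,0,0,0.02]}}

```text
time_s: 6.68
tcp_pos: [0.5031, -0.0524, 0.1149]
ee_rot: [[-0.981, 0.194, 0.001], [0.194, 0.981, -0.002], [-0.002, -0.002, -1.0]]
wrist_force: [-1.2, -0.1, 0.1]
gripper_width: 0.158
```

```bash
python3 st.py
```

```text
6.675 j6 -113.9 tcp [ 0.5031 -0.0524  0.1149] yaw 168.84 off(tool mm) [ -1.5  -0.7 114.9] tilt [ 0.0014 -0.0023] F [-1.18 -0.05  0.06] M [-0.048 -0.073  0.022] g 13.742998252943478
eff [  0.1089 -30.7152  14.9179   3.2812  -0.1364   0.0623] jv6 -9.7
```

Request:
{"op": "carry_out", "data": {"commands": [0,0,0,0,0,0.02,0,0,0,0,0,0.02]}}

```text
time_s: 6.92
tcp_pos: [0.5031, -0.0523, 0.1149]
ee_rot: [[-0.972, 0.235, 0.002], [0.235, 0.972, -0.002], [-0.002, -0.002, -1.0]]
wrist_force: [-0.5, -1.4, -0.9]
gripper_width: 0.156
```

```bash
python3 st.py
```

```text
6.925 j6 -116.3 tcp [ 0.5031 -0.0523  0.1149] yaw 166.39 off(tool mm) [ -1.5  -0.8 115. ] tilt [ 0.0016 -0.0022] F [-0.48 -1.38 -0.9 ] M [-0.033 -0.094  0.047] g 13.591829419511313
eff [  0.0433 -30.7112  14.905    3.3036  -0.1421   0.0621] jv6 -9.69
```

Request:
{"op": "carry_out", "data": {"commands": [0,0,0,0,0,0.02,0,0,0,0,0,0.02]}}

```text
time_s: 7.18
tcp_pos: [0.5031, -0.0523, 0.115]
ee_rot: [[-0.961, 0.277, 0.002], [0.277, 0.961, -0.002], [-0.002, -0.002, -1.0]]
wrist_force: [-0.1, -0.1, 0.1]
gripper_width: 0.162
```

```bash
python3 st.py
```

```text
7.175 j6 -118.8 tcp [ 0.5031 -0.0523  0.115 ] yaw 163.93 off(tool mm) [ -1.5  -0.8 115. ] tilt [ 0.0017 -0.0021] F [-0.13 -0.13  0.14] M [ 0.004 -0.074  0.081] g 14.06003518967233
eff [-2.15000e-02 -3.07103e+01  1.48922e+01  3.32580e+00 -1.48400e-01
  6.18000e-02] jv6 -9.68
```

Request:
{"op": "carry_out", "data": {"commands": [0,0,0,0,0,0.02,0,0,0,0,0,0.02]}}

```text
time_s: 7.42
tcp_pos: [0.5032, -0.0522, 0.115]
ee_rot: [[-0.948, 0.318, 0.002], [0.318, 0.948, -0.002], [-0.002, -0.001, -1.0]]
wrist_force: [0.0, -0.6, -0.3]
gripper_width: 0.156
```

```bash
python3 st.py
```

```text
7.425 j6 -121.2 tcp [ 0.5032 -0.0522  0.115 ] yaw 161.48 off(tool mm) [ -1.6  -0.8 115. ] tilt [ 0.0017 -0.002 ] F [ 0.   -0.64 -0.32] M [ 0.128 -0.037  0.027] g 13.597764005159151
eff [ -0.0857 -30.7099  14.8784   3.3471  -0.1553   0.0616] jv6 -9.67
```

Request:
{"op": "carry_out", "data": {"commands": [0,0,0,0,0,0.02,0,0,0,0,0,0.02]}}

```text
time_s: 7.68
tcp_pos: [0.5032, -0.0521, 0.1149]
ee_rot: [[-0.934, 0.358, 0.002], [0.358, 0.934, -0.002], [-0.002, -0.001, -1.0]]
wrist_force: [-0.3, 0.1, 0.7]
gripper_width: 0.158
```

```bash
python3 st.py
```

```text
7.675 j6 -123.7 tcp [ 0.5032 -0.0521  0.1149] yaw 159.02 off(tool mm) [ -1.6  -0.8 115. ] tilt [ 0.0018 -0.0019] F [-0.3   0.14  0.67] M [ 0.096 -0.074  0.1  ] g 13.737407607006501
eff [ -0.1485 -30.7116  14.8641   3.3677  -0.1629   0.0613] jv6 -9.68
```

Request:
{"op": "carry_out", "data": {"commands": [0,0,0,0,0,0.02,0,0,0,0,0,0.02]}}

```text
time_s: 7.92
tcp_pos: [0.5032, -0.0521, 0.1149]
ee_rot: [[-0.918, 0.398, 0.002], [0.398, 0.918, -0.002], [-0.002, -0.001, -1.0]]
wrist_force: [1.0, 0.1, 0.1]
gripper_width: 0.157
```

```bash
python3 st.py
```

```text
7.925 j6 -126.1 tcp [ 0.5032 -0.0521  0.1149] yaw 156.57 off(tool mm) [ -1.7  -0.8 114.9] tilt [ 0.0018 -0.0018] F [1.02 0.06 0.12] M [ 0.098 -0.084  0.022] g 13.630670140300358
eff [ -0.2086 -30.7154  14.8503   3.3872  -0.1708   0.0611] jv6 -9.71
```

Request:
{"op": "carry_out", "data": {"commands": [0,0,0,0,0,0.02,0,0,0,0,0,0.02]}}

```text
time_s: 8.18
tcp_pos: [0.5033, -0.052, 0.1149]
ee_rot: [[-0.9, 0.437, 0.002], [0.437, 0.9, -0.002], [-0.003, -0.001, -1.0]]
wrist_force: [0.2, 0.4, -0.7]
gripper_width: 0.158
```

```bash
python3 st.py
```

```text
8.175 j6 -128.6 tcp [ 0.5033 -0.052   0.1149] yaw 154.12 off(tool mm) [ -1.7  -0.8 114.9] tilt [ 0.002  -0.0017] F [ 0.2   0.41 -0.67] M [ 0.151 -0.07   0.054] g 13.747103478026254
eff [ -0.2681 -30.7209  14.8353   3.4058  -0.1794   0.0609] jv6 -9.81
```

Request:
{"op": "carry_out", "data": {"commands": [0,0,0,0,0,0.02,0,0,0,0,0,0.02]}}

```text
time_s: 8.43
tcp_pos: [0.5033, -0.0519, 0.115]
ee_rot: [[-0.88, 0.475, 0.002], [0.475, 0.88, -0.002], [-0.003, -0.0, -1.0]]
wrist_force: [0.6, 0.7, 1.1]
gripper_width: 0.158
```

```bash
python3 st.py
```

```text
8.425 j6 -131.0 tcp [ 0.5033 -0.0519  0.115 ] yaw 151.66 off(tool mm) [ -1.7  -0.8 115. ] tilt [ 0.002  -0.0016] F [0.56 0.71 1.11] M [ 0.134 -0.075  0.058] g 13.716901112582995
eff [ -0.3261 -30.7293  14.8209   3.4234  -0.1886   0.0607] jv6 -9.59
```

Request:
{"op": "carry_out", "data": {"commands": [0,0,0,0,0,0.02,0,0,0,0,0,0.02]}}

```text
time_s: 8.68
tcp_pos: [0.5033, -0.0519, 0.1149]
ee_rot: [[-0.859, 0.512, 0.002], [0.512, 0.859, -0.002], [-0.003, -0.0, -1.0]]
wrist_force: [0.3, 0.3, -0.4]
gripper_width: 0.158
```

```bash
python3 st.py
```

```text
8.675 j6 -133.5 tcp [ 0.5033 -0.0519  0.1149] yaw 149.2 off(tool mm) [ -1.7  -0.9 114.9] tilt [ 0.0021 -0.0015] F [ 0.34  0.32 -0.44] M [ 0.263 -0.07   0.088] g 13.740657832303386
eff [ -0.3803 -30.7388  14.8051   3.4399  -0.1983   0.0605] jv6 -9.79
```

Request:
{"op": "carry_out", "data": {"commands": [0,0,0,0,0,0.02,0,0,0,0,0,0.02]}}

```text
time_s: 8.93
tcp_pos: [0.5033, -0.0519, 0.1149]
ee_rot: [[-0.836, 0.548, 0.002], [0.548, 0.836, -0.001], [-0.003, 0.0, -1.0]]
wrist_force: [-0.3, 0.8, -0.6]
gripper_width: 0.164
```

```bash
python3 st.py
```

```text
8.925 j6 -135.9 tcp [ 0.5033 -0.0519  0.1149] yaw 146.75 off(tool mm) [ -1.8  -0.9 114.9] tilt [ 0.0022 -0.0014] F [-0.32  0.83 -0.56] M [ 0.219 -0.058  0.028] g 14.30959250994442
eff [ -0.4327 -30.7505  14.7902   3.4556  -0.2085   0.0604] jv6 -9.66
```

Request:
{"op": "carry_out", "data": {"commands": [0,0,0,0,0,0.02,0,0,0,0,0,0.02]}}

```text
time_s: 9.18
tcp_pos: [0.5034, -0.0518, 0.115]
ee_rot: [[-0.812, 0.584, 0.002], [0.584, 0.812, -0.001], [-0.003, 0.0, -1.0]]
wrist_force: [-0.2, 1.0, -0.6]
gripper_width: 0.159
```

```bash
python3 st.py
```

```text
9.175 j6 -138.4 tcp [ 0.5034 -0.0518  0.115 ] yaw 144.29 off(tool mm) [ -1.8  -0.9 115. ] tilt [ 0.0024 -0.0014] F [-0.17  1.01 -0.62] M [ 0.232 -0.153  0.087] g 13.868079231904542
eff [ -0.4839 -30.7639  14.7745   3.4705  -0.2193   0.0602] jv6 -9.77
```

Request:
{"op": "carry_out", "data": {"commands": [0,0,0,0,0,0.02,0,0,0,0,0,0.02]}}

```text
time_s: 9.43
tcp_pos: [0.5034, -0.0517, 0.1149]
ee_rot: [[-0.786, 0.618, 0.002], [0.618, 0.786, -0.001], [-0.003, 0.0, -1.0]]
wrist_force: [-0.1, -0.2, -0.4]
gripper_width: 0.16
```

```bash
python3 st.py
```

```text
9.425 j6 -140.9 tcp [ 0.5034 -0.0517  0.1149] yaw 141.84 off(tool mm) [ -1.8  -0.9 114.9] tilt [ 0.0024 -0.0013] F [-0.13 -0.2  -0.38] M [ 0.228 -0.097  0.041] g 13.961572551571178
eff [ -0.5326 -30.7787  14.7587   3.4837  -0.2303   0.06  ] jv6 -9.77
```

Request:
{"op": "carry_out", "data": {"commands": [0,0,0,0,0,0.02,0,0,0,0,0,0.02]}}

```text
time_s: 9.68
tcp_pos: [0.5035, -0.0517, 0.1149]
ee_rot: [[-0.759, 0.651, 0.003], [0.651, 0.759, -0.001], [-0.003, 0.001, -1.0]]
wrist_force: [0.9, 0.5, -0.2]
gripper_width: 0.157
```

```bash
python3 st.py
```

```text
9.675 j6 -143.3 tcp [ 0.5035 -0.0517  0.1149] yaw 139.38 off(tool mm) [ -1.9  -0.9 114.9] tilt [ 0.0025 -0.0012] F [ 0.87  0.46 -0.21] M [ 0.325 -0.121 -0.014] g 13.682977641248906
eff [ -0.5787 -30.794   14.7503   3.4886  -0.2377   0.051 ] jv6 -9.66
```

Request:
{"op": "carry_out", "data": {"commands": [0,0,0,0,0,0.02]}}

```text
time_s: 9.8
tcp_pos: [0.5035, -0.0516, 0.1149]
ee_rot: [[-0.745, 0.667, 0.003], [0.667, 0.745, -0.001], [-0.003, 0.001, -1.0]]
wrist_force: [1.1, 2.0, -0.7]
gripper_width: 0.159
```

```bash
python3 st.py
```

```text
9.8 j6 -144.5 tcp [ 0.5035 -0.0516  0.1149] yaw 138.17 off(tool mm) [ -1.9  -0.9 114.9] tilt [ 0.0026 -0.0012] F [ 1.06  2.03 -0.71] M [ 0.286 -0.036  0.036] g 13.808941216031428
eff [-6.24100e-01 -3.07962e+01  1.47680e+01  3.46320e+00 -2.33900e-01
  8.00000e-04] jv6 -9.6
```

Request:
{"op": "carry_out", "data": {"commands": [0,0,0,0,0,0.02]}}

```text
time_s: 9.93
tcp_pos: [0.5035, -0.0517, 0.1149]
ee_rot: [[-0.731, 0.683, 0.003], [0.683, 0.731, -0.001], [-0.003, 0.001, -1.0]]
wrist_force: [0.7, 1.5, -0.1]
gripper_width: 0.155
```

```bash
python3 st.py
```

```text
9.925 j6 -145.7 tcp [ 0.5035 -0.0517  0.1149] yaw 136.96 off(tool mm) [ -1.9  -0.8 114.9] tilt [ 0.0026 -0.0013] F [ 0.74  1.52 -0.1 ] M [ 0.256 -0.144  0.17 ] g 13.477990298469575
eff [ -0.6817 -30.8057  14.7906   3.4119  -0.2362  -0.0733] jv6 -9.61
```

Request:
{"op": "carry_out", "data": {"commands": [0,0,0,0,0,0.02]}}

```text
time_s: 10.05
tcp_pos: [0.5035, -0.0517, 0.115]
ee_rot: [[-0.716, 0.698, 0.003], [0.698, 0.716, -0.001], [-0.003, 0.001, -1.0]]
wrist_force: [0.5, 1.3, -0.1]
gripper_width: 0.156
```

```bash
python3 st.py
```

```text
10.05 j6 -146.9 tcp [ 0.5035 -0.0517  0.115 ] yaw 135.76 off(tool mm) [ -1.9  -0.8 115. ] tilt [ 0.0026 -0.0014] F [ 0.53  1.3  -0.09] M [ 0.286 -0.127  0.244] g 13.604645370571824
eff [ -0.7654 -30.8107  14.8137   3.3636  -0.2369  -0.1543] jv6 -9.55
```

Request:
{"op": "carry_out", "data": {"commands": [0,0,0,0,0,0.012]}}

```text
time_s: 10.18
tcp_pos: [0.5035, -0.0517, 0.115]
ee_rot: [[-0.708, 0.706, 0.003], [0.706, 0.708, -0.001], [-0.003, 0.001, -1.0]]
wrist_force: [0.2, 0.5, -0.2]
gripper_width: 0.162
```

```bash
python3 st.py
```

```text
10.175 j6 -147.7 tcp [ 0.5035 -0.0517  0.115 ] yaw 135.05 off(tool mm) [ -1.9  -0.8 115. ] tilt [ 0.0026 -0.0015] F [ 0.24  0.47 -0.24] M [ 0.317 -0.097  0.274] g 14.059008080831092
eff [ -0.813  -30.8136  14.8197   3.3443  -0.2391  -0.248 ] jv6 -5.77
```

Request:
{"op": "carry_out", "data": {"commands": [0,0,0,0,0,0]}}

```text
time_s: 10.3
tcp_pos: [0.5035, -0.0517, 0.115]
ee_rot: [[-0.708, 0.706, 0.003], [0.706, 0.708, -0.002], [-0.003, 0.001, -1.0]]
wrist_force: [0.1, 1.2, 0.0]
gripper_width: 0.159
```

```bash
python3 st.py
python3 - <<'E'
from h import *
m=[]
for i in range(6):
    s=sense();m.append([s['moment'][2],s['effort'][5]]);a=capture('top')
m.append([sense()['moment'][2],sense()['effort'][5]])
print(np.array(m).round(3),np.mean(m,0))
cv2.imwrite('top1.png',a[:,:,::-1])
E
```

```text
10.3 j6 -147.7 tcp [ 0.5035 -0.0517  0.115 ] yaw 135.05 off(tool mm) [ -1.9  -0.8 115. ] tilt [ 0.0026 -0.0015] F [0.12 1.17 0.03] M [ 0.274 -0.126  0.264] g 13.870895071385544
eff [ -0.7861 -30.811   14.8105   3.3607  -0.2424  -0.2959] jv6 -0.09
[[ 0.264 -0.296]
 [ 0.327 -0.284]
 [ 0.257 -0.281]
 [ 0.284 -0.279]
 [ 0.305 -0.279]
 [ 0.301 -0.28 ]
 [ 0.278 -0.28 ]] [ 0.28804492 -0.28284013]
```

Total twist is 0.285 N m, about 0.235 above free turning, so the knob is firmly home. I'll hold it there.

Request:
{"op": "carry_out", "data": {"commands": [0,0,0,0,0,0,0,0,0,0,0,0,0,0,0,0,0,0,0,0,0,0,0,0,0,0,0,0,0,0]}}

```text
time_s: 11.22
tcp_pos: [0.5035, -0.0516, 0.1149]
ee_rot: [[-0.708, 0.706, 0.003], [0.706, 0.708, -0.002], [-0.003, 0.001, -1.0]]
wrist_force: [0.5, 1.7, -1.7]
gripper_width: 0.157
```

```bash
python3 st.py
```

```text
11.225 j6 -147.7 tcp [ 0.5035 -0.0516  0.1149] yaw 135.06 off(tool mm) [ -1.9  -0.8 115. ] tilt [ 0.0025 -0.0015] F [ 0.5   1.73 -1.68] M [ 0.285 -0.122  0.312] g 13.62910995263407
eff [ -0.8052 -30.8152  14.8088   3.3686  -0.244   -0.2796] jv6 0.03
```

Request:
{"op": "carry_out", "data": {"commands": [0,0,0,0,0,-0.1,0,0,0,0,0,-0.15,0,0,0,0,0,-0.15,0,0,0,0,0,-0.15,0,0,0,0,0,-0.15]}}

```text
time_s: 11.85
tcp_pos: [0.503, -0.0526, 0.115]
ee_rot: [[-0.998, 0.069, 0.002], [0.069, 0.998, -0.002], [-0.002, -0.002, -1.0]]
wrist_force: [-0.2, -0.9, -0.1]
gripper_width: 0.156
```

```bash
python3 st.py
```

```text
11.85 j6 -106.6 tcp [ 0.503  -0.0526  0.115 ] yaw 176.03 off(tool mm) [ -1.4  -0.8 115. ] tilt [ 0.0016 -0.0016] F [-0.16 -0.95 -0.11] M [-0.03  -0.146  0.001] g 13.539336524444307
eff [  0.1434 -30.8547  14.7954   3.365   -0.2495  -0.7479] jv6 69.87
```

Request:
{"op": "carry_out", "data": {"commands": [0,0,0,0,0,-0.12,0,0,0,0,0,-0.1,0,0,0,0,0,-0.05,0,0,0,0,0,0]}}

```text
time_s: 12.35
tcp_pos: [0.5031, -0.0532, 0.115]
ee_rot: [[-0.979, -0.203, 0.002], [-0.203, 0.979, -0.001], [-0.002, -0.002, -1.0]]
wrist_force: [0.4, 1.8, 0.7]
gripper_width: 0.159
```

```bash
python3 st.py
```

```text
12.35 j6 -90.8 tcp [ 0.5031 -0.0532  0.115 ] yaw -168.28 off(tool mm) [ -1.2  -0.7 115. ] tilt [ 0.0018 -0.0012] F [0.39 1.84 0.66] M [ 0.432 -0.052  0.04 ] g 13.816750726218645
eff [-6.83100e-01 -3.07774e+01  1.47110e+01  3.59780e+00 -2.43200e-01
  2.05000e-02] jv6 -0.13
```

Request:
{"op": "carry_out", "data": {"commands": [0,0,0,0,0,-0.03,0,0,0,0,0,0,0,0,0,0,0,0,0,0,0,0,0,0]}}

```text
time_s: 12.85
tcp_pos: [0.5031, -0.0532, 0.115]
ee_rot: [[-0.973, -0.232, 0.002], [-0.232, 0.973, -0.001], [-0.001, -0.002, -1.0]]
wrist_force: [0.3, 0.5, -0.3]
gripper_width: 0.158
```

```bash
python3 st.py
```

```text
12.85 j6 -89.1 tcp [ 0.5031 -0.0532  0.115 ] yaw -166.57 off(tool mm) [ -1.2  -0.7 115. ] tilt [ 0.0018 -0.0011] F [ 0.35  0.48 -0.25] M [ 0.313 -0.135  0.054] g 13.778005224482296
eff [ -0.4589 -30.8342  14.742    3.5043  -0.2452  -0.0438] jv6 -0.05
```

Request:
{"op": "carry_out", "data": {"commands": [0,0,0,0,0,0,0,0,0,0,0,0,0,0,0,0,0,0,0,0,0,0,0,0,0,0,0,0,0,0], "grip": 87}}

```text
time_s: 13.48
tcp_pos: [0.5024, -0.0537, 0.1149]
ee_rot: [[-0.973, -0.232, 0.0], [-0.232, 0.973, -0.002], [0.0, -0.002, -1.0]]
wrist_force: [-0.0, 0.3, 0.9]
gripper_width: 0.641
```

Request:
{"op": "carry_out", "data": {"commands": [0,0,0,0,0,0,0,0,0,0,0,0,0,0,0,0,0,0,0,0,0,0,0,0]}}

```text
time_s: 13.98
tcp_pos: [0.5023, -0.0537, 0.1149]
ee_rot: [[-0.973, -0.232, 0.0], [-0.232, 0.973, -0.002], [0.0, -0.002, -1.0]]
wrist_force: [-0.2, -0.4, 0.2]
gripper_width: 0.986
```

```bash
python3 st.py
```

```text
13.975 j6 -89.1 tcp [ 0.5023 -0.0537  0.1149] yaw -166.6 off(tool mm) [ -2.2  -0.2 114.9] tilt [ 0.0001 -0.0021] F [-0.24 -0.44  0.17] M [0.05  0.021 0.032] g 85.82180510645503
eff [-9.00000e-04 -3.06571e+01  1.49964e+01  3.36430e+00 -7.72000e-02
  2.00000e-04] jv6 0.03
```

Released. Now raise straight up, move out to the viewing position, and check.

Request:
{"op": "carry_out", "data": {"commands": [0,0,-30,0,0,0,0,0,-50,0,0,0,0,0,-50,0,0,0,-35,0,-15,0,0,0,-10,0,0,0,0,0]}}

```text
time_s: 14.6
tcp_pos: [0.5459, -0.0431, 0.2641]
ee_rot: [[-0.973, -0.231, -0.001], [-0.231, 0.973, -0.002], [0.002, -0.002, -1.0]]
wrist_force: [-0.1, -0.6, -1.1]
gripper_width: 1.001
```

Request:
{"op": "carry_out", "data": {"commands": [0,0,0,0,0,0]}}

```text
time_s: 14.72
tcp_pos: [0.5455, -0.0431, 0.2631]
ee_rot: [[-0.973, -0.231, -0.003], [-0.231, 0.973, -0.002], [0.004, -0.001, -1.0]]
wrist_force: [-0.5, 0.7, -0.1]
gripper_width: 1.002
```

```bash
python3 st.py
python3 - <<'E'
from h import *
c=calibration('wrist')
a=capture('wrist')[:,:,::-1]
b=a[60:270,140:420]
cv2.imwrite('pics/w4.png',cv2.resize(b,(800,600),interpolation=cv2.INTER_CUBIC))
cv2.imwrite('w4.png',a);np.savez('w4.npz',**c)
E
```

```text
14.725 j6 -89.2 tcp [ 0.5455 -0.0431  0.2631] yaw -166.63 off(tool mm) [ 41.3  -0.5 263.2] tilt [-0.0034 -0.0021] F [-0.51  0.68 -0.06] M [-0.003  0.054 -0.019] g 87.150435492595
eff [ 7.68000e-02 -3.12553e+01  1.95887e+01  4.38200e+00 -3.63000e-02
  1.00000e-03] jv6 0.06
```

View pics/w4.png

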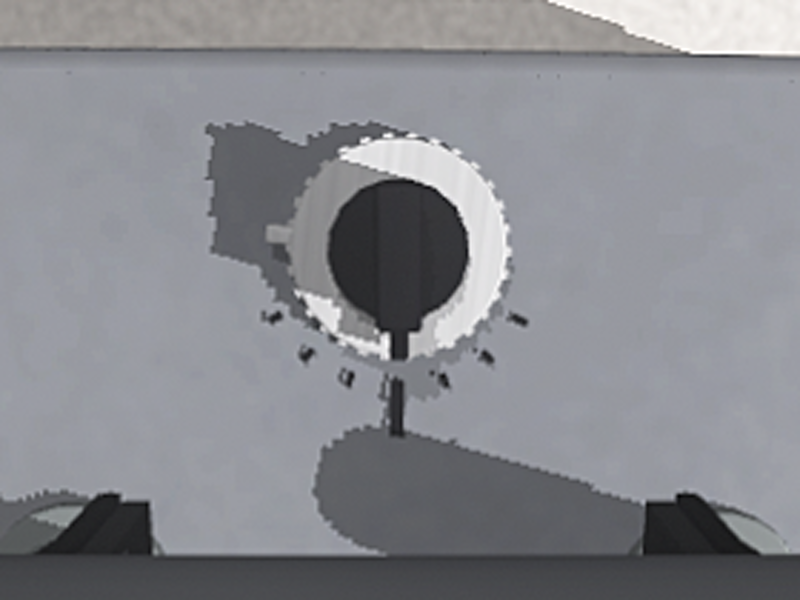

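The pointer (399,358) lines up with the mark, (398,380) to (397,436), and the axis (398,250). The tab is at (277,234). I'll check these numbers, including the tab's angle.

Run:
```python
from h import *
c=dict(np.load('w4.npz'))
q=lambda u:np.array(u,float)/(800/280)+[139.7,59.7]
ax=unproj(c,q([398,250]),.11)[0]
an=lambda v:np.degrees(np.arctan2(v[1],v[0]))
p=unproj(c,q([399,358]),.114)[0];m=unproj(c,[q([398,383]),q([397,436])],.092);t=unproj(c,q([277,234]),.1)[0]
print('ax',ax,'ptr',an(p-ax),'mark',[an(x-ax) for x in m],'tab',an(t-ax),np.linalg.norm((t-ax)[:2]))
c=dict(np.load('w2.npz'));q=lambda u:np.array(u,float)/(800/280)+[159.7,59.7]
ax=unproj(c,q([350,251]),.11)[0];t=unproj(c,q([229,220]),.1)[0];print('tab before',an(t-ax))
finish_job()
```

```text
ax [ 0.50510862 -0.05381011  0.11      ] ptr 14.01899540760265 mark [np.float64(13.44670334146266), np.float64(13.148624529491793)] tab -83.02620175489672 0.039989775499738034
tab before -83.03777095956045
the job is handed in; nothing more can be done
```

I turned the timer knob clockwise to its stop, held it there, turned it back to the long mark, let go and handed the job in. The station gives no verdict, so these are my own last checks:

- **Stop:** I met it about 0.9 rad past the mark. The total twist was about 0.285 N m, roughly 0.235 N m above the knob's 0.05 N m turning friction. That is within the 0.2–0.35 "firmly home" range, and I held it for more than 1 s.
- **Pointer:** after letting go, the wrist picture put it at 14.0° and the mark at 13.1–13.4°. That is under 1°, or about 0.5 mm at the tip, against the 4 mm allowed.
- **Heat ring:** the tab measured -83.0° both before and after, so it did not move as far as I can measure.
- **Other things on the bench:** the wrist force stayed within about 3 N throughout, and the gripper was open and clear at the end. I did not re-measure the flashlight, canister, tackle box or keyring in a final picture.

No check failed. The single moment readings were noisy, about ±0.05 N m, so I judged the twist from averaged moment readings and the joint 6 effort, which agreed. The job was handed in at about 15 s of the 61 s allowed.

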